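# Offer the glazed door to a shadow-box case and hold its hinges lined up for the pins

## Robot

A 6-joint arm with a two-finger parallel gripper is mounted at the origin on the work surface. World frame = base frame: x ahead of the robot, y to its left, z up, the work surface at z = 0. Lengths are in m, angles in degrees, forces in N, time in s.
With the tool pointing down it reaches from about 0.325 to 0.85 m from the base axis. Payload 15.5 kg.
Tool frame: the origin (TCP) lies at the very end of the fingers, on their centre line; the grasp point (between the pads) lies arm.grip_depth behind it (arm.grip_depth is the distance from the TCP to the grasp point, in m); z points along the fingers, y is the direction in which the jaws open and shut (so a half turn about z gives the same grasp; the last joint's range is limited). The gripper opens to 91 mm and grips with 3 to 60 N. Pads are 32 mm wide; open, the fingers measure 118 mm over their backs; the gripper's body (76 mm by 178 mm) begins 60 mm behind the grasp point.
Start: joints at [58.929, 28.281, 77.091, -0, 74.628, -5.472], TCP at [0.27, 0.564, 0.214] pointing down, gripper open.
Joint ranges: [-166.48, 166.48], [-47.26, 123.95], [12.59, 153.08], [-70.14, 250.14], [6.76, 159.57], [-176.63, 176.63]. Speed limits (degrees/s): [108.29, 108.29, 147.25, 172.46, 172.46, 172.46].

## Interface

Orientations are given as a 3x3 rotation matrix whose columns are the frame's x, y, z axes.
In Python, from rig import arm gives the robot as it stands. Calls block until the motion is done:
- arm.move_to(position, orientation): joint-space move of the TCP to a pose.
- arm.move_l(position, orientation=None, feed=0.15): straight line of the TCP; orientation=None keeps the orientation; feed is the mean speed in m/s.
- arm.move_joints(angles): joint-space move.
- arm.grip(opening): finger opening in m; the grip force is fixed at half the most; returns when the fingers have stopped.
- arm.sleep(seconds).
- arm.solve_ik(position, orientation): joint angles nearest the present ones, or None.
- arm.snapshot(name): name is "scene" or "top" or "wrist"; returns the picture (420x560x3 uint8, red, green, blue); there is no depth.
- arm.get_calibration(name): a dict with "intrinsics" (3x3 intrinsics, pixels), "k1" (the pictures are not rectified: a ray, as slopes to the right and down, at radius r is drawn at 1 + k1 r^2 times it, then the intrinsics apply), "cam_to_world" (4x4, takes a point from camera to world coordinates). Camera axes: x right, y down, z forward; pixel columns grow to the right and rows downward; lengths in m; the calibration is good to about 2 mm. A picture is of the moment at which its call begins: read the wrist's pose just before it. get_calibration takes no time and is no camera call; for the wrist camera it gives the pose at the moment of the call.
A pose or a line that the arm cannot do raises arm.Unreachable and nothing moves.
- arm.sign_off(): hands the job in, once; it reports no verdict.
Readings, each from a call of its own:
- arm.current_t(): time.
- arm.current_joint_positions(): joint angles.
- arm.current_dq(): joint speeds.
- arm.current_tau(): joint torques, N m.
- arm.current_ee_pos(): TCP position.
- arm.current_tool_rot(): TCP orientation.
- arm.current_force(): force on the tool from outside, world axes, zero at the start.
- arm.current_torque(): the same for the moment, N m.
- arm.current_width(): finger opening in m.
Only numpy, scipy, OpenCV 4.12 (cv2) and the standard library are available. Lean on these libraries where they do the work, as an engineer would, in place of code of your own. Each camera call takes 0.05 s, during which the arm holds its last target. There are 200 camera calls.

## Task

Lift the glazed walnut door out of the slotted rack, carry it upright to the shadow-box case that lies on the assembly board, and, with the door's back (the side with the brass leaves) towards the case, lower its two hinge knuckles without force between the knuckles on the case until the pin holes line up in both hinges. Do not let go: finish while still gripping the door there, upright and with the holes lined up, so that I can push the two pins in. Leave the other frames in the rack and the things on the bench where they are.

Things in the scene. Friction and masses are not known exactly. Their poses are not given: they have to be found in the camera images.
- door: dark walnut frame, clear glazing, thin brass slip: 200 mm wide (y), 150 tall (z), 18 thick (x), about 0.32 kg. Flat rails 24 mm wide; pinch the top rail across its 18 mm. Origin: middle of the bottom edge, mid thickness. The -x face is the back: two brass leaves (44 wide, 20 high, 2 thick) at the bottom edge, one knuckle each. Starts upright, hinge edge down, in any of the rack's slots
- door_top (a point): the middle of the door's top edge, 150 mm above its origin
- door_pin1 (a point): centre of the pin hole in the door's knuckle at its +y hinge, at (-11.5, 50, -6.5) mm in the door's frame; the knuckle is 11 mm in diameter, 16 mm long, and hangs below the door's bottom edge; the hole (6 mm) runs along the door's y. Axes: the door's
- door_pin2 (a point): the same for the -y hinge, at (-11.5, -50, -6.5) mm in the door's frame
- case: dark walnut open box 150 x 200 x 65 mm on its back, fixed with low cleats on a 15 mm plywood board. Origin: on the bench under the middle of the box; z up; rim at 80 mm. On its +x side, away from the robot, two brass hinges 100 mm apart stand out from the rim. With the holes lined up, the upright door stands just outside that side, back to the case, its axes parallel to the case's
- case_pin1 (a point): where door_pin1 belongs: centre of the gap of the +y hinge, on the pin axis (along y), at (81.5, 50, 82.5) mm in the case's frame. Gap 20 mm, between two knuckles 12 mm long and 11 mm in diameter; a door knuckle enters from above. Lined up, it clears the case's side by 1 mm and the door's bottom edge clears the case's knuckles by 1 mm; lower, the door rests on them. Axes: the case's
- case_pin2 (a point): the same for the -y hinge, at (81.5, -50, 82.5) mm in the case's frame; door_pin2 belongs here
- rack: the slotted wooden rack, fixed: two sleepers 260 mm long (along its x) and 20 mm high, 172 mm apart, with pairs of dowels 60 mm high that make three slots, 21 mm wide, at x = -80, 0 and 80 mm in its frame. Origin: on the bench in the middle. The frames and the door stand in the slots on the sleepers, parallel to the rack's y
- frame_gold: a gold picture frame 200 x 105 x 18 mm, no hinges, standing in another slot of the rack; leave it there. Origin: middle of its bottom edge
- frame_white: a white picture frame 200 x 112 x 18 mm, no hinges, standing in another slot of the rack; leave it there. Origin: middle of its bottom edge
- pin_dish: a low steel dish, 70 x 100 x 16 mm, with the two hinge pins (5 mm in diameter, 50 mm long) in it, beyond the case; leave it
- screwdriver: a screwdriver with an orange handle, 200 mm long, lying on the bench; leave it
- hammer: a small hammer, 240 mm long, lying on the bench; leave it
- glue: a white glue bottle, 56 mm in diameter and 150 mm tall, standing on the bench; leave it
- dust_brush: a flat dusting brush, 210 mm long, lying on the bench; leave it
Not all that is in view belongs to the job. What is shaped like the door but red is not meant.

How it is judged (in metres and radians):
On the way, in this order (a step that is already met when the one before it is completed fails the run):
1. the door is gripped and lifted out of the rack, its bottom edge more than 60 mm above the bench and clear of the rack (height (world z) of door above 0.06 m and contact force between door and rack below 0.1 N and contact force between the fingers and door above 2 N), for 0.2 s.
2. both door knuckles hang within 8 mm over their gaps in the case's hinges, more than 9 mm above the pin axis (horizontal distance between door_pin1 and case_pin1 below 0.008 m and horizontal distance between door_pin2 and case_pin2 below 0.008 m and z of door_pin1 in the frame of case_pin1 above 0.009 m and z of door_pin2 in the frame of case_pin2 above 0.009 m), for 0.05 s.
At the end, for the whole second after the job is handed in: the robot grips the door (more than 2 N) and keeps it still (under 20 mm/s), upright within 0.14 rad, each door pin hole within 2 mm sideways and 2 mm in height of the pin axis of its hinge on the case and within 3 mm of the middle of the gap along it, pressing on the case with less than 20 N (x of door_pin1 in the frame of case_pin1 between -0.002 and 0.002 m and z of door_pin1 in the frame of case_pin1 between -0.002 and 0.002 m and y of door_pin1 in the frame of case_pin1 between -0.003 and 0.003 m and x of door_pin2 in the frame of case_pin2 between -0.002 and 0.002 m and z of door_pin2 in the frame of case_pin2 between -0.002 and 0.002 m and y of door_pin2 in the frame of case_pin2 between -0.003 and 0.003 m and angle between door's own z axis and vertical below 0.14 rad and contact force between the fingers and door above 2 N and contact force between door and case below 20 N and linear speed of door below 0.02 m/s); the arm keeps its last pose, push and grip.
It fails at once if the door is forced against the case (more than 50 N) (contact force between door and case above 50 N).
It fails at once if the door is tipped over (more than 0.5 rad from upright) (angle between door's own z axis and vertical above 0.5 rad).
It fails at once if a picture frame in the rack is moved more than 20 mm or tipped (distance of any of frame_gold, frame_white from where it was at the start of the episode above 0.02 m or angle between any of frame_gold, frame_white's own z axis and vertical above 0.2 rad).
It fails at once if something on the bench (dish of pins, screwdriver, hammer, glue, brush) is moved more than 20 mm (distance of any of pin_dish, screwdriver, hammer, glue, dust_brush from where it was at the start of the episode above 0.02 m).
It also fails if it takes over 42 s, if anything falls off the work surface, if the arm or the gripper's body presses on something with over 40 N, if the wrist force passes 120 N, or if a joint passes its speed limit or range.

## Working session

There is one attempt and no reset: what is moved stays moved. The work goes in short steps, each a Python script; the robot and the scene stay as the last script left them, time stands still between calls to the robot, and variables do not carry over. Pictures are saved under pics/ and viewed, about 8 in all and at most 12, crops included, and the job is handed in when it is done.

```bash
mkdir -p pics; ls; python3 - <<'E'
from rig import arm
import cv2,numpy as np
for n in("scene","top"):
    im=arm.snapshot(n);cv2.imwrite(f"pics/{n}0.png",im[:,:,::-1]);c=arm.get_calibration(n);print(n,c)
print(arm.current_t(),arm.grip_depth,arm.current_tool_rot())
E
```

```text
pics
scene {'intrinsics': array([[504.3172641 ,   0.        , 276.99078303],
       [  0.        , 504.3172641 , 212.6333601 ],
       [  0.        ,   0.        ,   1.        ]]), 'k1': -0.11556667148127933, 'cam_to_world': array([[ 0.75046519,  0.50073212, -0.43135755,  1.27473069],
       [ 0.66085826, -0.57670303,  0.48029156, -0.78148202],
       [-0.0082678 , -0.6455083 , -0.7637085 ,  1.37639862],
       [ 0.        ,  0.        ,  0.        ,  1.        ]])}
top {'intrinsics': array([[514.3676475 ,   0.        , 270.38302428],
       [  0.        , 514.3676475 , 216.75608481],
       [  0.        ,   0.        ,   1.        ]]), 'k1': 0.03901629276696054, 'cam_to_world': array([[-1.11361830e-02, -9.88767752e-01,  1.49044686e-01,
         3.65318653e-01],
       [-9.99930498e-01,  1.15887148e-02,  2.16806406e-03,
         8.25209332e-04],
       [-3.87094819e-03, -1.49010184e-01, -9.88828085e-01,
         1.52113983e+00],
       [ 0.00000000e+00,  0.00000000e+00,  0.00000000e+00,
         1.00000000e+00]])}
0.1 0.0188 [[-9.01838780e-01  4.32072304e-01 -5.82534059e-04]
 [ 4.32072681e-01  9.01838294e-01 -9.43099000e-04]
 [ 1.17864565e-04 -1.10222030e-03 -9.99999386e-01]]
```

View pics/scene0.png

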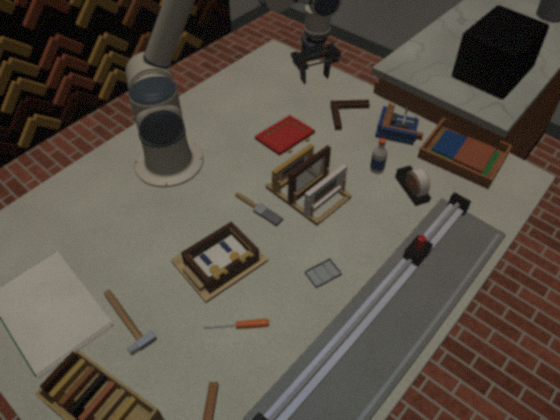

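View pics/top0.png

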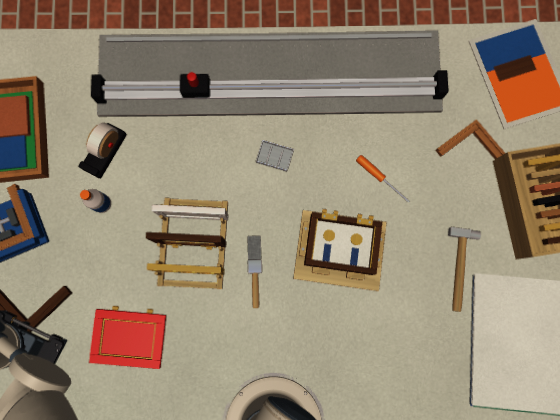

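The top view shows the rack at about (190,243). From the robot outwards its slots hold the gold frame (185,268), the dark walnut door (185,239) and the white frame (188,210). The red look-alike lies flat at (128,338) and is not the one meant. The case is at (343,247), with hinges at about (330,214) and (366,218). Next I'll look from the wrist.

```bash
cat >h.py <<'E'
from rig import arm
import cv2,numpy as np
def rays(cal,px):
    K=np.array(cal["intrinsics"]);T=np.array(cal["cam_to_world"]);px=np.atleast_2d(px).astype(float)
    d=(px-K[:2,2])/[K[0,0],K[1,1]];u=d.copy()
    for _ in range(30):u=d/(1+cal["k1"]*(u**2).sum(1,keepdims=True))
    return T[:3,3],np.c_[u,np.ones(len(u))]@T[:3,:3].T
def plane(cal,px,z):
    o,D=rays(cal,px);return o+D*((z-o[2])/D[:,2:])
def proj(cal,P):
    K=np.array(cal["intrinsics"]);T=np.array(cal["cam_to_world"])
    c=(np.atleast_2d(P)-T[:3,3])@T[:3,:3];u=c[:,:2]/c[:,2:];u=u*(1+cal["k1"]*(u**2).sum(1,keepdims=True))
    return u*[K[0,0],K[1,1]]+K[:2,2]
def R(yaw): # tool down, jaw axis y at world angle yaw(deg)
    a=np.radians(yaw);y=np.array([np.cos(a),np.sin(a),0]);z=np.array([0,0,-1.]);return np.c_[np.cross(y,z),y,z]
E
python3 - <<'E'
from h import *
np.set_printoptions(precision=4,suppress=True)
t=arm.get_calibration("top")
print("door top ends",plane(t,[[147,239],[225,242]],.17))
print("hinges",plane(t,[[330,214],[366,218]],.0825))
w=arm.get_calibration("wrist");T=w["cam_to_world"];Rt=arm.current_tool_rot();p=arm.current_ee_pos()
print("cam in tool",Rt.T@(T[:3,3]-p),"\n",Rt.T@T[:3,:3],w["intrinsics"],w["k1"])
E
```

```text
door top ends [[0.5135 0.3296 0.17  ]
 [0.5031 0.1242 0.17  ]]
hinges [[ 0.5881 -0.1647  0.0825]
 [ 0.5755 -0.2658  0.0825]]
cam in tool [ 0.072   0.0005 -0.1705] 
 [[-0.0006 -0.9664 -0.2569]
 [ 1.     -0.0003 -0.001 ]
 [ 0.0008 -0.2569  0.9664]] [[317.5974   0.     282.2187]
 [  0.     317.5974 210.7873]
 [  0.       0.       1.    ]] -0.009656059865474142
```

```bash
python3 - <<'E'
from h import *
np.set_printoptions(precision=4,suppress=True)
for p,n in(((.508,.227,.2),"door"),((.59,-.215,.26),"case")):
  for y in(-187,-183,-7,-3,173,177): print(n,y,arm.solve_ik(p,R(y)))
def look(name,cam,yaw):
    r=R(yaw);p=np.array(cam)-r@np.array([.072,0,-.1705]);arm.move_to(p,r);arm.sleep(.1)
    c=arm.get_calibration("wrist");im=arm.snapshot("wrist");cv2.imwrite(f"pics/{name}.png",im[:,:,::-1]);np.save(f"pics/{name}.npy",c,allow_pickle=True)
look("rackA",(.467,.227,.40),-3)
look("rackB",(.547,.227,.40),-3)
look("caseA",(.59,-.215,.36),-7)
print(arm.current_t())
a=cv2.imread("pics/rackA.png")[:300];b=cv2.imread("pics/rackB.png")[:300]
cv2.imwrite("pics/racks.png",np.vstack([a,b]))
E
```

```text
door -187 [  17.9285   23.6026   87.9398   -0.       68.4575 -155.0715]
door -183 [  17.9285   23.6026   87.9398   -0.       68.4575 -159.0715]
door -7 [17.9285 23.6026 87.9398 -0.     68.4575 24.9285]
door -3 [17.9285 23.6026 87.9398 -0.     68.4575 20.9285]
door 173 [  17.9285   23.6026   87.9398   -0.       68.4575 -155.0715]
door 177 [  17.9285   23.6026   87.9398   -0.       68.4575 -159.0715]
case -187 [-25.4683  26.3552  72.9822  -0.      80.6626 161.5317]
case -183 [-25.4683  26.3552  72.9822  -0.      80.6626 157.5317]
case -7 [-25.4683  26.3552  72.9822  -0.      80.6626 -18.4683]
case -3 [-25.4683  26.3552  72.9822  -0.      80.6626 -22.4683]
case 173 [-25.4683  26.3552  72.9822  -0.      80.6626 161.5317]
case 177 [-25.4683  26.3552  72.9822  -0.      80.6626 157.5317]
4.2583
```

View pics/racks.png

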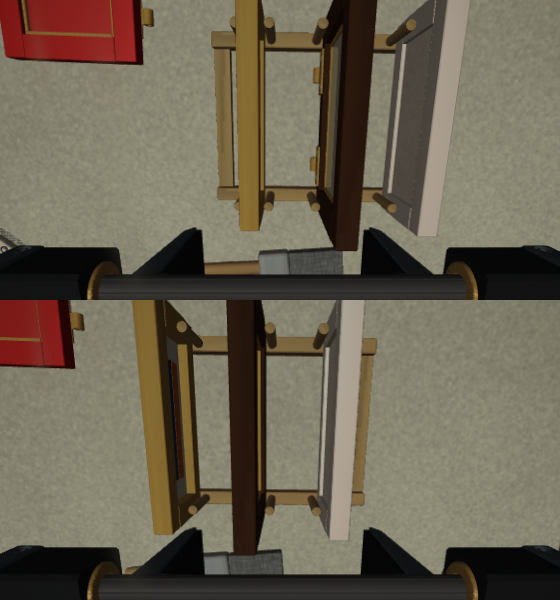

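View pics/caseA.png

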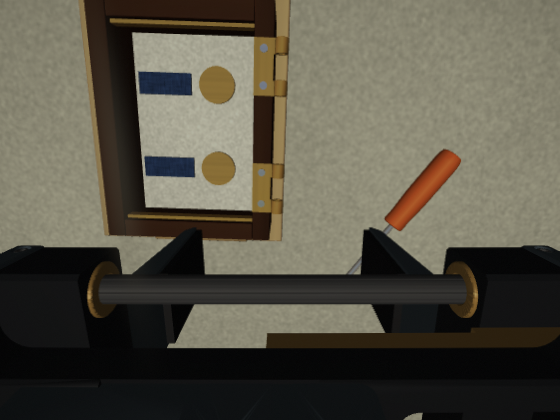

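The door's brass knuckles, at (317,77) and (315,160) in the upper picture, are on its -x face towards the robot. That means no half turn is needed, and the dark walnut piece in the middle slot is the one to take; the red one has its knuckles on a part lying flat outside the rack. The case's knuckles are at (281,45), (281,88), (278,171) and (277,206).

Next is a higher view for the door's top edge and an enlarged view of the case hinges.

```bash
cat >>h.py <<'E'
def look(name,cam,yaw):
    r=R(yaw);p=np.array(cam)-r@np.array([.072,0,-.1705]);arm.move_to(p,r);arm.sleep(.15)
    c=arm.get_calibration("wrist");im=arm.snapshot("wrist");cv2.imwrite(f"pics/{name}.png",im[:,:,::-1]);np.save(f"pics/{name}.npy",c,allow_pickle=True)
    return c,im
def load(name): return np.load(f"pics/{name}.npy",allow_pickle=True).item(),cv2.imread(f"pics/{name}.png")
E
python3 - <<'E'
from h import *
look("caseB",(.582,-.205,.30),-7.1)
look("doorA",(.508,.245,.50),-3)
print(arm.current_t())
a=cv2.imread("pics/caseB.png")[:260,200:380];b=cv2.imread("pics/doorA.png")[:260,200:380]
cv2.imwrite("pics/cb.png",np.hstack([cv2.resize(a,None,fx=2.2,fy=2.2,interpolation=2),cv2.resize(b,None,fx=2.2,fy=2.2,interpolation=2)]))
E
```

```text
6.825
```

View pics/cb.png

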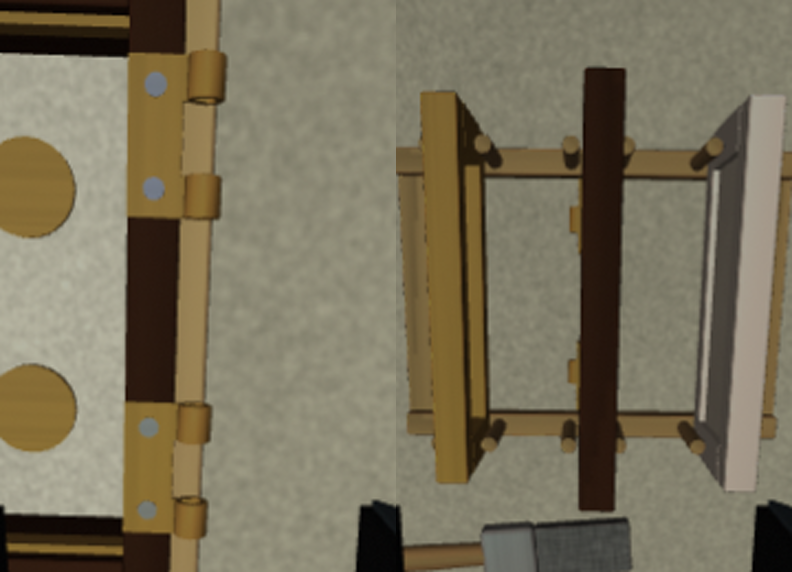

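Left crop, the case hinges: the knuckles protrude at zoomed (206,77), (203,196), (193,423) and (190,517). Right crop: the door's top edge runs from zoomed (605,68) to (597,510). The leaves are on its -x side, with knuckles at (575,220) and (573,370).

```bash
python3 - <<'E'
from h import *
np.set_printoptions(precision=4,suppress=True,linewidth=150)
c,im=load("doorA")
m=((im.max(2)<75)).astype(np.uint8); m[:,:270]=0;m[:,315:]=0;m[236:]=0
m=cv2.morphologyEx(m,cv2.MORPH_OPEN,np.ones((3,3)))
n,l,s,_=cv2.connectedComponentsWithStats(m);k=1+s[1:,4].argmax();print(s[k])
ys,xs=np.where(l==k);L=[];
for y in range(ys.min()+5,ys.max()-4):
    r=xs[ys==y];L.append((r.min()-.5,y,r.max()+.5))
L=np.array(L);pl=plane(c,L[:,:2],.17);pr=plane(c,L[:,[2,1]],.17)
for e in(pl,pr):
    f=np.polyfit(e[:,1],e[:,0],1);print("x(y=.227)",np.polyval(f,.227),"yaw",-np.degrees(np.arctan(f[0])))
mx=xs.mean();print("ends",plane(c,[[290,ys.min()-.5],[290,ys.max()+.5]],.17), c["cam_to_world"][:3,3])
c,im=load("caseB");hsv=cv2.cvtColor(im,cv2.COLOR_BGR2HSV)
for (x,y) in((206,77),(203,196),(193,423),(190,517),(198,140),(190,330),(150,300),(250,300)): print(x,y,hsv[int(y/2.2),200+int(x/2.2)])
for y in(35,89,110,140,150,192,235): print(y,[tuple(int(a) for a in hsv[y,x,1:]) for x in range(274,306,2)])
E
```

```text
[ 276   31   30  202 3700]
x(y=.227) 0.5084215561016304 yaw -3.4498617199755275
x(y=.227) 0.5270280954399716 yaw -3.7394108627838287
ends [[0.5205 0.331  0.17  ]
 [0.511  0.1321 0.17  ]] [0.5091 0.2451 0.4996]
206 77 [ 20 160 134]
203 196 [ 20 159 136]
193 423 [ 20 160 139]
190 517 [ 20 163 138]
198 140 [ 20 114 150]
190 330 [ 20 113 153]
150 300 [ 11 168  41]
250 300 [ 27  41 138]
35 [(9, 120), (155, 132), (154, 134), (155, 133), (157, 130), (157, 122), (172, 107), (170, 126), (163, 133), (161, 133), (162, 134), (166, 126), (172, 111), (171, 85), (96, 77), (42, 134)]
89 [(151, 128), (153, 137), (154, 137), (153, 135), (153, 128), (172, 98), (171, 127), (166, 135), (160, 137), (159, 136), (166, 129), (172, 113), (170, 84), (71, 100), (42, 144), (42, 139)]
110 [(162, 41), (170, 39), (168, 38), (159, 37), (113, 147), (113, 149), (113, 151), (112, 152), (113, 154), (113, 154), (118, 132), (46, 121), (42, 141), (41, 148), (43, 149), (41, 144)]
140 [(168, 38), (163, 39), (168, 38), (124, 76), (114, 148), (112, 150), (112, 152), (113, 153), (113, 154), (115, 149), (86, 115), (42, 141), (42, 140), (41, 142), (42, 141), (41, 137)]
150 [(163, 39), (163, 39), (163, 36), (120, 83), (114, 148), (114, 150), (113, 153), (113, 153), (113, 154), (113, 144), (65, 98), (43, 137), (42, 139), (44, 140), (41, 142), (40, 145)]
192 [(159, 138), (161, 136), (161, 133), (166, 114), (171, 122), (167, 136), (163, 138), (162, 137), (167, 131), (172, 114), (173, 81), (51, 124), (42, 145), (41, 144), (42, 144), (42, 147)]
235 [(163, 139), (163, 136), (165, 125), (169, 116), (169, 133), (166, 137), (163, 138), (167, 133), (170, 117), (174, 85), (61, 105), (42, 140), (41, 144), (40, 148), (42, 146), (41, 143)]
```

```bash
cat >cs.py <<'E'
from h import *
np.set_printoptions(precision=4,suppress=True,linewidth=150)
def case(name,rows,rimcols):
    c,im=load(name);hsv=cv2.cvtColor(im,cv2.COLOR_BGR2HSV).astype(int);g=im.max(2).astype(float)
    E=[]
    for y in range(*rows):
        r=g[y,rimcols[0]:rimcols[1]];i=np.where((r[:-1]<90)&(r[1:]>=90))[0][-1]
        E.append((rimcols[0]+i+(90-r[i])/(r[i+1]-r[i]),y))
    E=np.array(E);W=plane(c,E,.08);f=np.polyfit(W[:,1],W[:,0],1)
    th=-np.arctan(f[0]);ex=np.array([np.cos(th),np.sin(th)]);ey=np.array([-ex[1],ex[0]])
    xr=(W[:,:2]@ex).mean();print("rim yaw",np.degrees(th),"res",(W[:,0]-np.polyval(f,W[:,1])).std())
    fp=np.polyfit(E[:,1],E[:,0],1)
    m=((hsv[...,1]>138)&(hsv[...,2]>50)&(hsv[...,0]>14)&(hsv[...,0]<26)).astype(np.uint8);m[252:]=0
    X,Y=np.meshgrid(np.arange(560),np.arange(420));m[(X<np.polyval(fp,Y)+4)|(X>np.polyval(fp,Y)+45)]=0
    m=cv2.morphologyEx(m,cv2.MORPH_OPEN,np.ones((3,3)))
    n,l,s,ce=cv2.connectedComponentsWithStats(m);K=[]
    for k in range(1,n):
        if s[k,4]<60: continue
        ys,xs=np.where(l==k);e=[]
        rr=[xs[ys==y].max()+.5 for y in range(s[k,1]+3,s[k,1]+s[k,3]-3)];xm=np.median(rr)
        cc=[(ys[xs==x].min()-.5,ys[xs==x].max()+.5) for x in range(int(xm)-6,int(xm)-2)];cc=np.median(cc,0)
        q=plane(c,[[xm,(cc[0]+cc[1])/2],[xm-3,cc[0]],[xm-3,cc[1]]],.0825)[:,:2]
        K.append((q[0]@ex-xr,q[1]@ey,q[2]@ey));print(s[k],"xedge-rim mm",(q[0]@ex-xr)*1e3,"len",(q[1]-q[2])@ey*1e3,"y",q[1]@ey,q[2]@ey)
    K=np.array(K)
    if len(K)==4:
        y1=(K[0,1]+K[0,2]+K[1,1]+K[1,2])/4;y2=(K[2,1]+K[2,2]+K[3,1]+K[3,2])/4;print("gap centres",y1,y2,"dist",y1-y2,"inner gaps",K[0,2]-K[1,1],K[2,2]-K[3,1])
        xa=xr+.0065;xk=xr+K[:,0].mean()-.0055;print("axis x rim-based",xa,"knuckle",xk)
        for x in(xa,xk):print("mid pin",x*ex+(y1+y2)/2*ey)
    return th
if __name__=="__main__":
    case("caseB",(105,175),(270,290));case("caseA",(105,155),(262,285))
E
python3 cs.py
```

```text
rim yaw -8.984530276738155 res 6.243323784073451e-05
[288  23  14  24 325] xedge-rim mm 11.2626860051388 len 13.568294951962063 y -0.04908892365406421 -0.06265721860602627
[286  79  14  21 274] xedge-rim mm 11.49119004468524 len 12.83168660073736 y -0.0815177170367036 -0.09434940363744096
[283 183  12  19 222] xedge-rim mm 11.132422353561712 len 13.634892095596443 y -0.14939589640377923 -0.16303078849937566
[282 226  12  19 209] xedge-rim mm 11.032852100060886 len 14.668360864373684 y -0.18093290228521786 -0.19560126314959156
gap centres -0.07190331573355876 -0.17224021258449107 dist 0.1003368968509323 inner gaps 0.01886049843067733 0.017902113785842194
axis x rim-based 0.6143114957406143 knuckle 0.6135412833664761
mid pin [ 0.5877 -0.2165]
mid pin [ 0.5869 -0.2164]
rim yaw -8.984942146547507 res 7.352616850778941e-05
[280  36   8  19 145] xedge-rim mm 9.354585408905658 len 13.801612878390818 y -0.048903771425584816 -0.06270538430397563
[279  80   8  17 128] xedge-rim mm 9.811891286061304 len 13.129757571583395 y -0.08146671984890154 -0.09459647742048494
[277 164   7  15  99] xedge-rim mm 9.846363204014441 len 13.157067981199031 y -0.1498315797602794 -0.16298864774147842Traceback (most recent call last):
  File "cs.py", line 31, in <module>
    case("caseB",(105,175),(270,290));case("caseA",(105,155),(262,285))
                                      ~~~~^^^^^^^^^^^^^^^^^^^^^^^^^^^^^
  File "cs.py", line 21, in case
    cc=[(ys[xs==x].min()-.5,ys[xs==x].max()+.5) for x in range(int(xm)-6,int(xm)-2)];cc=np.median(cc,0)
         ~~~~~~~~~~~~~^^
    return umr_minimum(a, axis, None, out, keepdims, initial, where)
ValueError: zero-size array to reduction operation minimum which has no identity
```

The rim and knuckle estimates agree: case yaw is -9.0°, the middle of the pin axis is at about (0.5873, -0.2165), and the two gap centres measure 100.3 mm apart. Now I'll grip the door, lift it and check it in the grip.

```bash
python3 - <<'E'
from h import *
np.set_printoptions(precision=4,suppress=True)
r=R(-3.6);x,y=.518,.2315
arm.move_to([x,y,.22],r);arm.move_l([x,y,.141],r,feed=.08)
print("f",arm.current_force());f0=arm.current_force()
arm.grip(.012);print("w",arm.current_width(),arm.current_force(),arm.current_ee_pos())
arm.sleep(.2)
arm.move_l([x,y,.156],r,feed=.05);print("f",arm.current_force(),arm.current_width())
arm.move_l([x,y,.30],r,feed=.15);arm.sleep(.3);print("f",arm.current_force(),arm.current_torque(),arm.current_width(),arm.current_ee_pos())
for n in("wrist","scene"):
    c=arm.get_calibration(n);im=arm.snapshot(n);cv2.imwrite(f"pics/held_{n}.png",im[:,:,::-1]);np.save(f"pics/held_{n}.npy",c,allow_pickle=True)
a=cv2.imread("pics/held_wrist.png");b=cv2.imread("pics/held_scene.png")
q=proj(c,[[x,y,.24]])[0].astype(int);print(q)
b=b[max(0,q[1]-70):q[1]+70,max(0,q[0]-75):q[0]+75]
b=cv2.resize(b,(300,280),interpolation=2)
o=np.zeros((420,860,3),np.uint8);o[:,:560]=a;o[:280,560:]=b;cv2.imwrite("pics/held.png",o[:,:800+60][:, :860][:, 60:])
print(arm.current_t())
E
```

```text
f [ 0.5877  0.237  -0.0481]
w 0.01787227689870264 [ 0.2161 -0.2847  0.7928] [0.518  0.2315 0.141 ]
f [-0.1839 -0.13   -4.667 ] 0.017650011511715608
f [-0.9105  0.1408 -4.2558] [-0.1381  0.0243 -0.0019] 0.017927756317796334 [0.5179 0.2315 0.2996]
[310 143]
11.8
```

View pics/held.png

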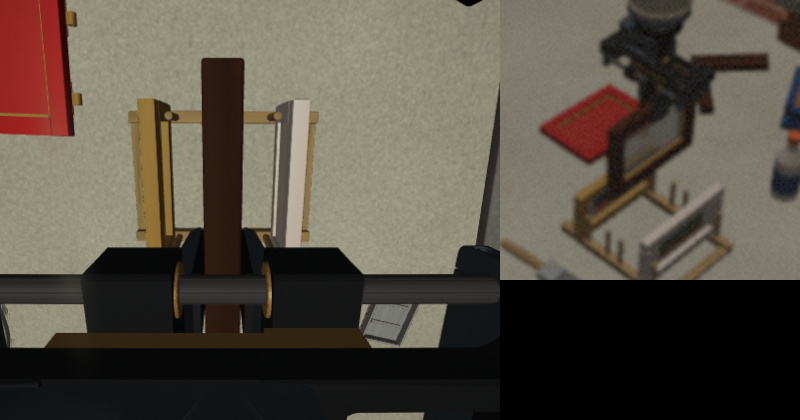

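The door is out of the rack, gripped at a 17.9 mm opening and hanging upright, and both frames are still standing. In the wrist view (shifted 60 px) its top edge runs from row 58 down, at about columns 203–243. I'll measure the door in the grip to get the camera's sideways bias and the grip offset.

```bash
cat >held.py <<'E'
from h import *
np.set_printoptions(precision=5,suppress=True)
def held(c,im,tcp,yaw,zt=.029,rows=(75,215)):
    g=im.max(2).astype(np.uint8)
    m=(g<75).astype(np.uint8);m[:,:250]=0;m[:,320:]=0;m[rows[1]:]=0
    n,l,s,_=cv2.connectedComponentsWithStats(m);k=1+s[1:,4].argmax();ys,xs=np.where(l==k)
    a=np.radians(yaw);ex=np.array([np.cos(a),np.sin(a)]);ey=np.array([-ex[1],ex[0]]);z=tcp[2]+zt
    L=np.array([(xs[ys==y].min()-.5,y,xs[ys==y].max()+.5) for y in range(ys.min()+8,rows[1])])
    def loc(p): d=plane(c,p,z)[:,:2]-tcp[:2];return np.c_[d@ex,d@ey]
    A,B=loc(L[:,:2]),loc(L[:,[2,1]]);M=(A+B)/2;f=np.polyfit(M[:,1],M[:,0],1)
    e=loc([[L[:5,[0,2]].mean(),ys.min()-.5]])[0]
    print("width",(B-A)[:,0].mean(),"x at y=0",f[1],"at .07",np.polyval(f,.07),"dyaw",-np.degrees(np.arctan(f[0])),"end y",e[1])
E
python3 - <<'E'
from held import *
c,im=load("held_wrist");held(c,im,np.array([.5179,.2315,.2996]),-3.6)
print(im[50:66,283].max(1),im[120,255:320].max(1))
E
```

```text
width 0.0175796591506515 x at y=0 0.0003764344292133043 at .07 0.00045150443456252657 dyaw -0.06144561179424147 end y 0.09986152861555989
[146 144 146 151 154 154 151 123  50  37  39  38  39  39  39  39] [141 142 142 142 142 142 125  51  44  45  46  46  47  47  46  46  45  46
  45  45  45  45  44  44  43  44  43  42  41  41  40  40  39  39  38  39
  39  40  39  40  40  41  41  42  43  42  37  36  84 140 140 140 140 140
 139 139 139 139 139 139 138 139 139 139 139]
```

The door is well centred in the grip: camera bias is 0.4 mm, and the tilt and end offset are negligible. Next I'll carry it over the case, hover, and check with the top camera.

```bash
python3 - <<'E'
from held import *
yaw=-8.98;r=R(yaw);x,y=.5983,-.2183
arm.move_to([x,y,.30],r);arm.sleep(.2)
c=arm.get_calibration("wrist");im=arm.snapshot("wrist");cv2.imwrite("pics/hov.png",im[:,:,::-1])
held(c,im[:,:,::-1],arm.current_ee_pos(),yaw)
arm.move_l([x,y,.245],r,feed=.08);arm.sleep(.3)
print(arm.current_ee_pos(),arm.current_force(),arm.current_torque(),arm.current_width(),arm.current_t())
t=arm.get_calibration("top");im=arm.snapshot("top");cv2.imwrite("pics/hov_top.png",im[:,:,::-1])
s=arm.snapshot("scene")
q=proj(t,[[.5875,-.2165,.0825]])[0].astype(int);print(q,proj(t,[[.5869+.0078,-.2165+.0494,.0825],[.5869-.0078,-.2165-.0494,.0825],[.5869+.0078,-.2165+.0494,.1175],[.5869-.0078,-.2165-.0494,.1175]]))
q2=proj(arm.get_calibration("scene"),[[.5875,-.2165,.12]])[0].astype(int)
A=cv2.resize(im[q[1]-45:q[1]+55,q[0]-50:q[0]+50],(400,400),interpolation=2);B=cv2.resize(s[q2[1]-60:q2[1]+60,q2[0]-60:q2[0]+60],(400,400),interpolation=2)
cv2.imwrite("pics/hovv.png",cv2.convertScaleAbs(np.hstack([A,B])[:,:,::-1],alpha=1.5))
E
```

```text
width 0.019519822034137473 x at y=0 -0.0010864879966718131 at .07 -0.0005996519654709251 dyaw -0.3984742883446688 end y 0.10012955945522138
[ 0.59841 -0.21835  0.24532] [ 0.15196  0.9405  -3.57252] [-0.14477  0.11925 -0.03789] 0.018211230015064108 14.8667
[348 213] [[330.78397 211.67499]
 [365.99925 216.72097]
 [332.20701 209.66329]
 [368.28813 214.82728]]
```

View pics/hovv.png

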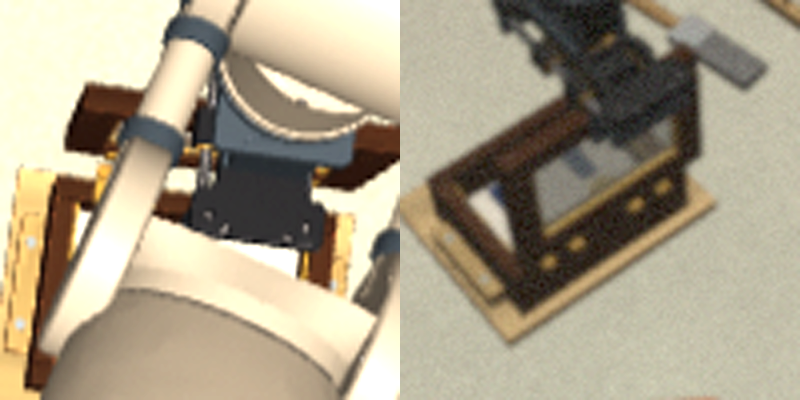

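Over the case, the scene crop (right) shows the door upright in front of the hinge side. The four case knuckles are at zoomed (548,262), (577,243), (636,205) and (663,187), below the door's bottom edge. The top camera's view is blocked by the arm. I'll lower the door slowly while watching the force.

```bash
python3 - <<'E'
from h import *
np.set_printoptions(precision=4,suppress=True)
r=R(-8.98);x,y=.5982,-.2182
arm.move_l([x,y,.232],r,feed=.05);arm.sleep(.3);f0=arm.current_force();t0=arm.current_torque();print(f0,t0,arm.current_t())
for z in(.229,.226,.223,.220,.218,.216,.214,.212,.2105,.2098):
    arm.move_l([x,y,z],r,feed=.02);arm.sleep(.1);d=arm.current_force()-f0;print(z,arm.current_ee_pos(),d,arm.current_torque()-t0,round(arm.current_width(),4))
    if np.abs(d).max()>4: print("contact");break
print(arm.current_t())
E
```

```text
[-1.1723 -0.1532 -4.9089] [-0.1157  0.0884 -0.0389] 15.675
0.229 [ 0.5982 -0.2182  0.229 ] [ 1.5683 -0.8745  1.3078] [ 0.0118 -0.0915  0.0561] 0.0181
0.226 [ 0.5982 -0.2182  0.226 ] [0.9019 0.2298 0.1908] [ 0.0611 -0.0336 -0.0344] 0.0183
0.223 [ 0.5982 -0.2182  0.223 ] [ 1.8477 -0.0607  0.8523] [ 0.0369 -0.0116  0.0515] 0.0176
0.22 [ 0.5982 -0.2182  0.22  ] [ 0.0575 -0.0525 -0.1782] [-0.005  -0.0962  0.01  ] 0.0179
0.218 [ 0.5982 -0.2182  0.218 ] [ 2.3265 -0.0896  0.9715] [ 0.0454 -0.0443  0.0186] 0.0177
0.216 [ 0.5982 -0.2182  0.216 ] [ 2.2294 -0.0892  0.8411] [ 0.0322 -0.0823  0.0194] 0.0179
0.214 [ 0.5982 -0.2182  0.214 ] [ 1.8013 -0.2112  1.8163] [ 0.0562 -0.0238  0.0503] 0.0179
0.212 [ 0.5982 -0.2182  0.212 ] [ 1.0858 -0.089   0.5921] [0.0134 0.0123 0.0212] 0.018
0.2105 [ 0.5982 -0.2182  0.2105] [ 2.3548 -0.1267  1.1584] [ 0.0395 -0.0291  0.0062] 0.0178
0.2098 [ 0.5982 -0.2182  0.2098] [1.933  0.0515 1.4778] [ 0.0491 -0.0343  0.0624] 0.0179
19.375
```

The door went in with no contact; the noise is about 1–2 N. I'll find the 1 mm stops gently, downwards and towards the case (-x), to confirm z and x.

```bash
cat >pr.py <<'E'
from h import *
np.set_printoptions(precision=2,suppress=True)
r=R(-8.98);ex=r[:,1].copy();P=np.array([.5982,-.2182,.210])
def F():
    arm.sleep(.08);v=[]
    for _ in range(8): v.append(arm.current_force());arm.sleep(.01)
    return np.mean(v,0)
def probe(P,d,steps,lim=3):
    f0=F()
    for s in steps:
        arm.move_l(P+d*s,r,feed=.02);f=F()-f0;print(s,f,"along",-f@d)
        if -f@d>lim: break
    arm.move_l(P,r,feed=.02);return s
E
python3 - <<'E'
from pr import *
arm.move_l(P,r,feed=.02)
print("down");probe(P,np.array([0,0,-1.]),[.0005,.0008,.0011,.0014,.0017,.002])
print("-x");probe(P,-ex,[.0005,.0008,.0011,.0014,.0017,.002,.0023])
print(arm.current_t(),arm.current_width())
E
```

```text
down
0.0005 [0.01 0.35 0.12] along 0.12284653898819009
0.0008 [ 0.51 -0.02  0.31] along 0.31361827795802233
0.0011 [0.58 0.09 1.77] along 1.7668627637850358
0.0014 [0.18 0.74 6.85] along 6.8544644986210805
-x
0.0005 [-0.29  0.01 -0.25] along -0.28590807393048984
0.0008 [ 0.   -0.03 -0.4 ] along 0.008659860201627883
0.0011 [ 1.09 -0.08 -0.35] along 1.0926231556702415
0.0014 [ 2.61 -0.49 -0.4 ] along 2.652433859508515
0.0017 [ 3.78 -0.71 -0.02] along 3.8481917079508032
24.025 0.01777745915408295
```

Both stops are where they should be, about 1.05 mm down and about 1.0 mm towards the case side. The door's bottom edge reached the case knuckles only there, so both door knuckles must be inside their gaps, which bounds y to ±2 mm. I'll take final readings and hand in.

```bash
python3 - <<'E'
from pr import *
arm.sleep(.4);np.set_printoptions(precision=4,suppress=True)
print(arm.current_ee_pos(),F(),arm.current_width(),np.abs(arm.current_dq()).max(),arm.current_t())
s=arm.snapshot("scene");q=proj(arm.get_calibration("scene"),[[.5875,-.2165,.12]])[0].astype(int)
cv2.imwrite("pics/end.png",cv2.convertScaleAbs(cv2.resize(s[q[1]-60:q[1]+60,q[0]-60:q[0]+60],(480,480),interpolation=2)[:,:,::-1],alpha=1.5))
arm.sign_off()
E
```

```text
[ 0.5981 -0.2182  0.21  ] [-0.2279 -0.1205 -4.0068] 0.0180899634605923 0.18090133755527962 24.575
the job is handed in; nothing more can be done
```

View pics/end.png

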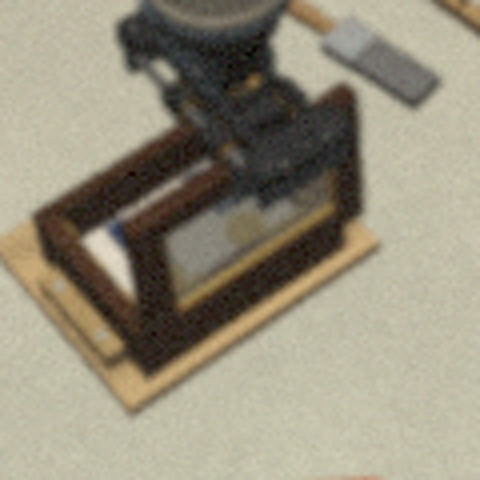

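The walnut door is at the case, upright and still gripped, with its back to the case and the pin holes lined up in both hinges. I handed the job in at about 24.6 s of robot time; sign-off reports no verdict.

**What I did:** I took the door from the middle slot by its top rail, carried it over the case and lowered it into the hinge gaps with no contact felt on the way down.

**Last checks:**
- **Height and sideways:** touching gently, I met the stops about 1.05 mm below and about 1.0 mm towards the case side. The nominal clearance is 1 mm in both, so the error there is only a few tenths of a millimetre.
- **Along the pins:** I didn't probe this directly. The knuckles are down inside their gaps, which limits the error to ±2 mm.
- **Force and grip:** the fingers are 18 mm apart, and the wrist force is just the door's weight, so the door isn't pressing on the case.
- **Final picture:** the door stands upright against the hinge side. The dusting brush is the only bench item in that crop. The two frames were last seen standing in the rack just after the lift.

**Checks that failed or disagreed:**
- The top camera's view of the hinges was blocked by the arm.
- The wrist re-check of the door's position in the grip, taken over the case, gave an unreliable width (19.5 mm for an 18 mm door), probably because of the dark case behind it. I ignored it and relied on the earlier measurement and the touch checks.
- A second estimate of the case hinges from a farther view failed partway; its case angle and knuckle positions along the pins agreed with the closer view as far as it got.

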